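Half-turn the bayonet lid onto the drying pot and hold it before the click

TASK

Fit the bayonet lid on the grey drying pot: lower its two lugs through the two gaps in the pot's collar until the lid lies flat on the collar, then twist it clockwise (seen from above) half of the way to the lock, so that the ends of its bar handle point at the two thin ribs on the collar, without going on to the lock click. Keep gripping the handle and finish holding the lid there, flat and still, so that the resin bridge inside can air; leave the other things where they are.

Things in the scene. Friction and masses are not known exactly. Their poses are not given: they have to be found in the camera images.
- lid_grip (a point): Grip point of the loose white plastic lid (about 120 g): on its axis, in the middle of its upright bar handle, 44 mm above the lid's underside. z up, x along the bar. The bar is 64 mm long, 14 mm thick, its top 16 mm above this point; the top of the round flange (100 mm across, 6 mm thick) is 24 mm below it. Starts upright on the worktop. A half turn makes no difference to the lid.
- lid_lug (a point): Foot of one of the lid's two lugs (the other is opposite): below one end of the bar handle, level with the lid's underside, 46 mm out from its axis along the lid's x. Lugs are 18 mm wide, 5 mm high, at the foot of a plug 75 mm across that reaches 14 mm below the flange.
- collar (a point): Centre of the top face of the collar (120 mm across) of the fixed grey plastic pot, 70 mm above the worktop. z up; x points to the middle of one gap, -x to the other. The ledge is 6 mm thick round an 80 mm opening. With the lid fully down, flange flat on the collar, its grip point is 30 mm above this point; the lugs then have 3 mm of play up and down and 2 mm sideways below the ledge.
- gap (a point): Middle of one of the two gaps in the collar's opening (the other is opposite), level with the collar's top, 45 mm out along x. Each is about 32 mm wide and reaches 49 mm out: the lid goes in with its bar handle along the line of the gaps, either way round, with about 9 degrees of play. A small resin bridge, 32 mm high, lies in the pot well below the lid.
- half_rib (a point): One of the two thin raised ribs on the collar (the other is opposite), 55 mm from the axis: the half-way mark, 42 degrees clockwise from a gap seen from above. The lid, once down, turns only clockwise, freely up to about 50 degrees, where sprung nibs begin to resist with a few newtons.
- lock_block (a point): One of the two square raised blocks on the collar (the other is opposite), 55 mm from the axis: the lock mark, 84 degrees clockwise from a gap. The nibs click behind the lugs at about 80 degrees.
- tank: Red plastic model tank, 96 mm long, 55 mm wide, 45 mm high; bystander, origin at the centre of its underside.
- knight: Beech chess knight, 32 mm across its foot, 62 mm high; bystander, origin at the centre of its underside.
- coaster: Green ceramic round coaster, 90 mm across, 8 mm thick, lying on the worktop; bystander, origin at the centre of its underside.
- hexkey: Aluminium hex key, 90 mm long, 6 mm thick, lying flat; bystander, origin near the middle of its long arm.
Mind the look-alikes: they are no part of the job. What is shaped like the part that bears lid_grip but black or brown is not meant.

How it is judged (in metres and radians):
On the way, in this order (a step that is already met when the one before it is completed fails the run):
1. the lid is lifted clear of the worktop in the gripper (height (world z) of lid_grip above 0.07 m and contact force between the fingers and lid above 1 N), for 0.1 s.
2. the lid is dropped in through the gaps, flat on the collar and not yet turned (horizontal distance between lid_grip and collar below 0.006 m and z of lid_grip in the frame of collar below 0.0335 m and angle between the x axis of lid_grip and the x axis of collar, either way round below 0.4 rad), for 0.05 s.
At the end, for the whole second after the job is handed in: The lid lies flat on the collar (within 2.5 mm of fully down, within 6 mm of its axis, tilted less than 3.4 degrees), turned clockwise to half-way (42 degrees from the gaps, 12 either way), at rest, and the fingers still grip it with more than 1 N (horizontal distance between lid_grip and collar below 0.006 m and z of lid_grip in the frame of collar between 0.027 and 0.0325 m and angle between lid_grip's own z axis and vertical below 0.06 rad and angle between the x axis of lid_grip and the x axis of collar, either way round between 0.524 and 0.942 rad and contact force between the fingers and lid above 1 N and linear speed of lid below 0.02 m/s and angular speed of lid below 0.15 rad/s); the arm keeps its last pose, push and grip.
It fails at once if the lid is turned on to the lock (more than 60 degrees) (angle between the x axis of lid_grip and the x axis of collar, either way round above 1.05 rad and horizontal distance between lid_grip and collar below 0.01 m and z of lid_grip in the frame of collar below 0.0335 m).
It fails at once if a bystander is moved more than 30 mm (distance of any of tank, knight, coaster, hexkey from where it was at the start of the episode above 0.03 m).
It also fails if it takes over 42 s, if anything falls off the work surface, if the arm or the gripper's body presses on something with over 40 N, if the wrist force passes 120 N, or if a joint passes its speed limit or range.

ROBOT

A 6-joint arm with a two-finger parallel gripper is mounted at the origin on the work surface. World frame = base frame: x ahead of the robot, y to its left, z up, the work surface at z = 0. Lengths are in m, angles in degrees, forces in N, time in s.
With the tool pointing down it reaches from about 0.375 to 0.9 m from the base axis. Payload 3.1 kg.
Tool frame: the origin (TCP) lies on the centre line of the jaws, within the pads' length; the fingertips stand 25 mm ahead of it and the grasp point (between the pads) lies 6 mm ahead of it; z points along the fingers, y is the line along which they close (so a half turn about z gives the same grasp; the last joint's range is limited). The gripper opens to 87 mm and grips with 3 to 60 N. Pads are 19 mm wide; open, the fingers measure 117 mm over their backs; the gripper's body (75 mm by 190 mm) begins 51 mm behind the grasp point.
Start: joints at [-74.055, 30.224, 82.088, -0, 67.689, -10.227], TCP at [0.276, -0.561, 0.248] pointing down, gripper open.
Joint ranges: [-176.69, 176.69], [-43.24, 126.21], [12.49, 139.97], [-82, 262], [0, 151.66], [-163.58, 163.58]. Speed limits (degrees/s): [159.86, 159.86, 180, 180, 180, 180].

INTERFACE

Orientations are given as a 3x3 rotation matrix whose columns are the frame's x, y, z axes.
In Python, from rig import bot, cams, models gives the robot as it stands. The module is installed in compiled form; this text tells all that it offers.
- The arm moves only by the shell command python3 -m handwheel 'ROWS' [OPENING]. ROWS is JSON, a list of rows, each a list of 6 numbers: the shift along the world's x, y, z each as a share of 1 m, from -1 to 1, then the turn, a rotation vector about the world's x, y, z each as a share of 2 rad, from -1 to 1. In form: [[dx, dy, dz, wx, wy, wz], ...]. A call has exactly 8 rows; each row is the pose to reach, as a shift and turn from the pose commanded when the call began; what a row does not reach only later rows make up. A row lasts 1/12 s, in which the tool goes at most 41.7 mm and 7.16 degrees, less where a joint would pass 70% of its speed; a pose out of reach is approached as far as the arm can. A call with a number of a shift or a turn outside -1 to 1 is refused whole. A call with a gripper value outside its range is refused whole. OPENING is the opening, from -1 (shut) to 1 (fully open), so that 0 is half open, set as the call begins (- or left out, the last holds). The fingers move at their own pace and stop on an object; the grip force is fixed at half the most. Time passes only in rows, so rows that repeat a pose let the fingers close, or fill a call up. It gives the time, the measured TCP pose, the force, the opening and the grip force at its end, in the units of the state.
- bot.read_state(): the state, without advancing time (a new reading comes with each control period).
- cams.capture(name): name is "side" or "top"; returns (picture, depth): 384x512x3 uint8, blue, green, red; 384x512 float32, m along the optical axis (not along the pixel's ray), 0 where there is no reading.
- cams.calibration(name): a dict with "mtx" (3x3 intrinsics, pixels), "dist_coeffs" ([k1, k2, p1, p2, k3] as OpenCV has them; the pictures are not rectified), "R" (3x3) and "t" (3): a world point X has camera coordinates R X + t. Camera axes: x right, y down, z forward; pixel columns grow to the right and rows downward; lengths in m; the calibration is good to about 2 mm. A picture is of the moment at which its call begins. calibration takes no time and is no camera call.
- bot.hand_in(): hands the job in; it is judged then, once.
Trained networks look in the newest picture that a camera, given by its name, has taken for a name from the list of things; names that differ only in an ending like _2 or _b are one class to them, and where a whole thing is asked for, a point or a joint stands for the part that bears it (a point fixed in the world has none). Each returns a list of dicts, best first, with "conf" (0 to 1); they miss things now and then, are a little off and sometimes report something else, mostly with a low value. They report only what shows in the picture. A call takes as long as a camera call. They do not tell look-alikes from the thing itself.
- models.spot_in(query, camera): "position" ([column, row] in pixels, amid what is visible of it).
- models.tip_of(query, camera): "position" ([column, row] in pixels: a listed point, or the origin of a listed thing).
The state is a dict: "time_s": time; "joint_positions": joint angles; "qvel": joint speeds; "tau": joint torques, N m; "position": TCP position; "tcp_rot": TCP orientation; "force": force on the tool from outside, world axes, zero at the start; "moment": the same for the moment, N m; "opening": opening from 0.0 (shut) to 1.0 (fully open); "grasp_force": force on a finger pad.
Only numpy, scipy, OpenCV 4.12 (cv2) and the standard library are available. Lean on these libraries where they do the work, as an engineer would, in place of code of your own. Each camera call takes 0.05 s, during which the arm holds its last target. There are 200 camera calls.

## Working session

There is one attempt and no reset: what is moved stays moved. The work goes in short steps, Python scripts to look and compute and a shell command to move; the robot and the scene stay as the last step left them, time stands still between calls to the robot, and variables do not carry over. Pictures are saved under pics/ and viewed, at most 10 in all, crops included, and the job is handed in when it is done.

```bash
mkdir -p pics
cat > h.py <<'E'
import numpy as np,cv2
from rig import bot,cams,models
def ray(cam,px,z):
    c=cams.calibration(cam);K,d=np.array(c['mtx'],float),np.array(c['dist_coeffs'],float);R,t=np.array(c['R']),np.array(c['t'])
    u=cv2.undistortPoints(np.array([[px]],float),K,d)[0,0]
    o=-R.T@t;v=R.T@np.array([u[0],u[1],1]);return o+v*(z-o[2])/v[2]
def cloud(cam,depth):
    c=cams.calibration(cam);K,d=np.array(c['mtx'],float),np.array(c['dist_coeffs'],float);R,t=np.array(c['R']),np.array(c['t'])
    h,w=depth.shape;g=np.stack(np.meshgrid(np.arange(w),np.arange(h)),-1).reshape(-1,1,2).astype(float)
    u=cv2.undistortPoints(g,K,d)[:,0];D=depth.reshape(-1,1)
    P=(np.hstack([u,np.ones((len(u),1))])*D-t)@R
    P[D[:,0]==0]=np.nan
    return P.reshape(h,w,3)
E
python3 - <<'E'
from h import *
for n in("top","side"):
    im,d=cams.capture(n);cv2.imwrite(f"pics/{n}0.png",im)
    np.save(n+"d.npy",d)
    for q in ("lid_grip","lid_lug","collar","gap","half_rib","lock_block"):
        z={"lid_grip":.044,"lid_lug":0}.get(q,.07)
        for r in models.tip_of(q,n)[:4]:
            print(n,q,round(r["conf"],2),np.round(r["position"]),np.round(ray(n,r["position"],z),3))
E
```

```text
top lid_grip 0.93 [348. 208.] [ 0.564 -0.246  0.044]
top lid_grip 0.88 [337. 144.] [ 0.724 -0.219  0.044]
top lid_grip 0.67 [333. 270.] [ 0.41  -0.207  0.044]
top lid_lug 0.88 [348. 152.] [ 0.713 -0.254  0.   ]
top lid_lug 0.84 [346. 195.] [ 0.601 -0.248  0.   ]
top lid_lug 0.8 [326. 255.] [ 0.446 -0.195  0.   ]
top collar 0.76 [180. 192.] [0.594 0.169 0.07 ]
top gap 0.74 [182. 170.] [0.649 0.168 0.07 ]
top half_rib 0.64 [196. 172.] [0.644 0.133 0.07 ]
top lock_block 0.74 [204. 188.] [0.606 0.113 0.07 ]
top lock_block 0.2 [201. 136.] [0.733 0.123 0.07 ]
side lid_grip 0.88 [290. 262.] [ 0.57  -0.252  0.044]
side lid_grip 0.75 [355. 229.] [ 0.728 -0.214  0.044]
side lid_grip 0.65 [194. 272.] [ 0.407 -0.219  0.044]
side lid_grip 0.64 [308. 278.] [ 0.584 -0.294  0.044]
side lid_lug 0.88 [218. 274.] [ 0.452 -0.198  0.   ]
side lid_lug 0.74 [261. 203.] [ 0.603 -0.015 -0.   ]
side lid_lug 0.65 [352. 260.] [ 0.706 -0.249  0.   ]
side lid_lug 0.63 [310. 274.] [ 0.613 -0.255  0.   ]
side collar 0.93 [235. 144.] [0.596 0.162 0.07 ]
side gap 0.67 [252. 142.] [0.645 0.164 0.07 ]
side half_rib 0.36 [262. 201.] [ 0.575 -0.098  0.07 ]
side lock_block 0.68 [243. 154.] [0.6   0.107 0.07 ]
```

View pics/top0.png

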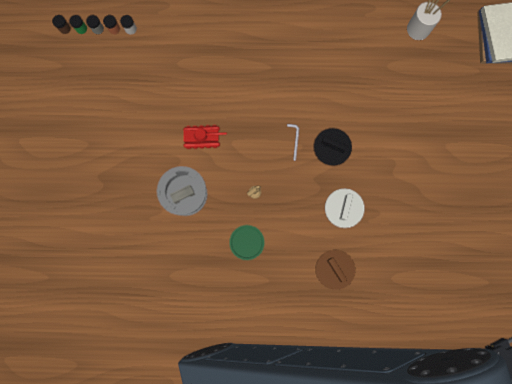

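View pics/side0.png

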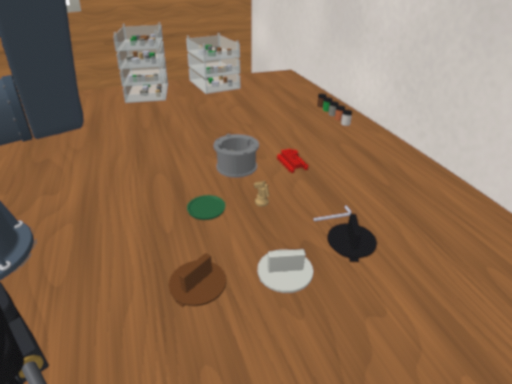

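The top view shows three lid-shaped things: black (333,146), white (345,208) and brown (335,269). The white one is the lid I want. The pot is at (182,191). The side view agrees: white (286,268), black (352,240), brown (198,280), pot (236,155). Next I measure the lid and pot and check them in a close crop.

Run:
```python
from h import *
im=cv2.imread("pics/top0.png")
a=cv2.resize(im[165:250,305:390],(400,400),interpolation=cv2.INTER_CUBIC);b=cv2.resize(im[155:225,147:217],(400,400),interpolation=cv2.INTER_CUBIC)
cv2.imwrite("pics/crop.png",np.hstack([a,b]))
for n in("top","side"):
    P=cloud(n,np.load(n+"d.npy"))
    m=(abs(P[...,0]-.565)<.07)&(abs(P[...,1]+.247)<.07)
    bar=P[m&(P[...,2]>.045)];fl=P[m&(P[...,2]>.013)&(P[...,2]<.026)]
    for s,q in(("bar",bar),("flange",fl)):
        if len(q)<4: print(n,s,len(q));continue
        r=cv2.minAreaRect((q[:,:2]*1000).astype(np.float32));e,v=np.linalg.eigh(np.cov(q[:,:2].T))
        print(n,s,len(q),"c",np.round(r[0],1),np.round(r[1],1),"mean",q.mean(0).round(4),"dir",np.degrees(np.arctan2(v[1,1],v[0,1])).round(1))
    m=(abs(P[...,0]-.595)<.08)&(abs(P[...,1]-.165)<.08)&(P[...,2]>.06)
    q=P[m];c,r=cv2.minEnclosingCircle((q[:,:2]*1000).astype(np.float32));print(n,"pot",len(q),np.round(c,1),round(r,1),np.median(q[:,2]))
```

```text
top bar 167 c [ 566.6 -239.5] [14.7 64.1] mean [ 0.5661 -0.2386  0.0588] dir 166.2
top flange 992 c [ 567.7 -239.8] [97.6 98.1] mean [ 0.5657 -0.2385  0.02  ] dir 75.4
top pot 982 [599.5 167.7] 60.4 0.07008594023916936
side bar 425 c [ 565.3 -241.7] [16.6 64.1] mean [ 0.5638 -0.245   0.0563] dir 165.7
side flange 1242 c [ 563.1 -244. ] [ 95.7 100.2] mean [ 0.5584 -0.2585  0.0199] dir 156.1
side pot 539 [598.6 164.7] 62.7 0.0688243042179321
```

View pics/crop.png

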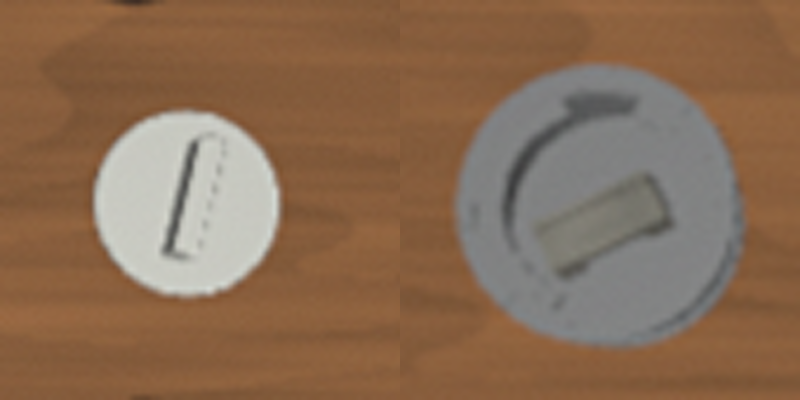

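The white lid has a bar 64 x 14 mm running at -14°, with its centre at (0.566,-0.240). In the crop, the pot gap is at about (600,100), along +x from the pot centre. Now I work out the gap angle precisely from depth.

Run:
```python
from h import *
C=np.array([.599,.1665])
s=bot.read_state();print(s["time_s"],s["position"],np.round(s["tcp_rot"],3).tolist(),s["opening"])
acc={}
for k in range(3):
  for n in("top","side"):
    im,d=cams.capture(n);acc.setdefault(n,[]).append(d)
    for q in("gap","half_rib","lock_block"):
      for r in models.tip_of(q,n)[:2]:
        p=ray(n,r["position"],.07)[:2]-C
        print(n,q,round(r["conf"],2),"r %.0f mm ang %.1f"%(1000*np.hypot(*p),np.degrees(np.arctan2(p[1],p[0]))))
im,_=cams.capture("top")
for n in acc:
  P=cloud(n,np.median(acc[n],0))
  q=P[(np.linalg.norm(P[...,:2]-C,axis=-1)<.066)&(P[...,2]>.064)]
  v=q[:,:2]-C;R=np.hypot(*v.T);A=np.degrees(np.arctan2(v[:,1],v[:,0]))
  c,r=cv2.minEnclosingCircle((q[:,:2]*1000).astype(np.float32));print(n,np.round(c,1),round(r,1))
  i=(R>.0415)&(R<.0485);print(n,"fill r41.5-48.5",np.histogram(A[i],36,(-180,180))[0])
  i=(R>.05)&(R<.06)&(q[:,2]>.0715);print("high r50-60",np.histogram(A[i],36,(-180,180))[0])
# image unwrapped: brightness at ring, sampling world ring through projection
c=cams.calibration("top");R_=np.array(c['R']);t=np.array(c['t'])
g=cv2.cvtColor(im,cv2.COLOR_BGR2GRAY).astype(np.float32)
an=np.arange(-180,180,5)
for rr in(.044,.047,.055):
  X=np.c_[C[0]+rr*np.cos(np.radians(an)),C[1]+rr*np.sin(np.radians(an)),np.full(len(an),.07)]
  uv=cv2.projectPoints(X,cv2.Rodrigues(R_)[0],t,np.array(c['mtx'],float),np.array(c['dist_coeffs'],float))[0][:,0].astype(np.float32)
  print(rr,cv2.remap(g,uv[:,0],uv[:,1],cv2.INTER_LINEAR).ravel().astype(int).tolist())
```

```text
0.7 [ 0.27571338 -0.56088325  0.24757822] [[0.897, 0.441, 0.0], [0.441, -0.897, -0.0], [-0.0, 0.0, -1.0]] 1.000767047054236
top gap 0.69 r 54 mm ang 11.7
top half_rib 0.66 r 55 mm ang -39.7
top lock_block 0.93 r 51 mm ang -81.3
top lock_block 0.32 r 146 mm ang -15.6
side gap 0.72 r 55 mm ang -19.6
side half_rib 0.82 r 47 mm ang -7.4
side half_rib 0.53 r 183 mm ang -62.0
side lock_block 0.68 r 63 mm ang -90.8
side lock_block 0.66 r 179 mm ang -61.9
top gap 0.59 r 52 mm ang 4.5
top lock_block 0.82 r 53 mm ang -82.3
side gap 0.62 r 45 mm ang -22.0
side half_rib 0.63 r 40 mm ang -12.2
side lock_block 0.71 r 52 mm ang -80.5
top gap 0.61 r 49 mm ang 4.7
top gap 0.25 r 398 mm ang -94.9
top half_rib 0.7 r 52 mm ang -41.8
top lock_block 0.68 r 53 mm ang -79.9
side gap 0.88 r 50 mm ang 6.4
side half_rib 0.96 r 42 mm ang -0.8
side lock_block 0.95 r 63 mm ang -91.3
top [599.7 168.3] 60.7
top fill r41.5-48.5 [ 0  3 10 10 10  9 10  9  8 10 10 10  9  8 10  8  3  0  0  0  7  9  9  8
  9  8  8 11  9  8  9  8 10  8  0  0]
high r50-60 [ 4  3  7  2  2  3  1  1  2  9  3  4  3  3  5  4  7  4  3  5  1  3  
[... 640 characters left out ...]
131, 131, 131, 131, 130, 130, 130, 130, 130, 130, 130, 130, 130, 130, 130, 130, 129, 129, 129, 129, 128, 129, 126, 129, 129, 129, 129, 118, 102, 107, 104, 103, 102, 102, 99, 107, 129, 128, 130, 128, 129, 130, 130, 129, 130, 129, 129, 130, 129, 129, 129, 130, 130, 129, 130, 129, 129, 131, 130, 130, 127, 127, 128, 112, 128, 130, 130]
0.055 [131, 130, 132, 131, 131, 131, 132, 132, 131, 133, 131, 132, 131, 132, 132, 130, 130, 130, 130, 130, 131, 130, 130, 131, 131, 129, 129, 126, 127, 130, 130, 130, 130, 129, 129, 130, 128, 130, 129, 130, 129, 129, 128, 128, 129, 128, 129, 129, 129, 129, 129, 128, 129, 130, 125, 118, 120, 128, 129, 129, 129, 130, 129, 129, 125, 130, 130, 129, 130, 130, 128, 131]
```

Gap direction is about 0° and the pot is at about (0.600,0.167). I move above the lid with the tool turned -40°.

```bash
python3 -m handwheel '[[0.15,0.165,-0.06,0,0,-0.18],[0.15,0.165,-0.06,0,0,-0.18],[0.15,0.165,-0.06,0,0,-0.18],[0.15,0.165,-0.06,0,0,-0.18],[0.15,0.165,-0.06,0,0,-0.18],[0.15,0.165,-0.06,0,0,-0.18],[0.15,0.165,-0.06,0,0,-0.18],[0.15,0.165,-0.06,0,0,-0.18]]' 1 
python3 -m handwheel '[[0.14,0.155,-0.06,0,0,-0.171],[0.14,0.155,-0.06,0,0,-0.171],[0.14,0.155,-0.06,0,0,-0.171],[0.14,0.155,-0.06,0,0,-0.171],[0.14,0.155,-0.06,0,0,-0.171],[0.14,0.155,-0.06,0,0,-0.171],[0.14,0.155,-0.06,0,0,-0.171],[0.14,0.155,-0.06,0,0,-0.171]]'
python3 -c "
from h import *
s=bot.read_state();R=s['tcp_rot'];print(s['time_s'],s['position'],np.degrees(np.arctan2(R[1][0],R[0][0])),np.round(s['joint_positions'],1),s['force'])"
```

```text
time_s: 2.62
position: [0.4264, -0.3948, 0.1873]
tcp_rot: [[0.995, 0.1, -0.001], [0.1, -0.995, 0.0], [-0.001, -0.0, -1.0]]
force: [0.4, -0.7, -0.2]
opening: 1.002
grasp_force: 0.0
time_s: 3.28
position: [0.5657, -0.2421, 0.1277]
tcp_rot: [[0.97, -0.242, 0.0], [-0.242, -0.97, -0.001], [0.0, 0.001, -1.0]]
force: [0.3, -0.7, 0.1]
opening: 0.999
grasp_force: 0.0
3.2833 [ 0.56572459 -0.24209626  0.12771477] -14.017598418482363 [-33.5  38.1  89.2  -0.1  52.6  70.5] [ 0.28712268 -0.65723084  0.11410702]
```

```bash
python3 -m handwheel '[[0,0.001,-0.02,0,0,0],[0,0.001,-0.045,0,0,0],[0,0.001,-0.06,0,0,0],[0,0.001,-0.07,0,0,0],[0,0.001,-0.077,0,0,0],[0,0.001,-0.077,0,0,0],[0,0.001,-0.077,0,0,0],[0,0.001,-0.077,0,0,0]]' 1 
python3 -m handwheel '[[0,0,0,0,0,0],[0,0,0,0,0,0],[0,0,0,0,0,0],[0,0,0,0,0,0],[0,0,0,0,0,0],[0,0,0,0,0,0],[0,0,0,0,0,0],[0,0,0,0,0,0]]' -1
```

```text
time_s: 3.95
position: [0.5662, -0.2409, 0.0516]
tcp_rot: [[0.97, -0.243, 0.002], [-0.243, -0.97, -0.001], [0.002, 0.001, -1.0]]
force: [0.9, -0.4, 0.9]
opening: 0.997
grasp_force: 0.0
time_s: 4.62
position: [0.5657, -0.2398, 0.0505]
tcp_rot: [[0.97, -0.243, -0.0], [-0.243, -0.97, 0.0], [-0.0, -0.0, -1.0]]
force: [-0.3, -0.1, 0.7]
opening: 0.475
grasp_force: 0.0
```

```bash
python3 -m handwheel '[[0,0,0,0,0,0],[0,0,0,0,0,0],[0,0,0,0,0,0],[0,0,0,0,0,0],[0,0,0,0,0,0],[0,0,0,0,0,0],[0,0,0,0,0,0],[0,0,0,0,0,0]]' -1
python3 -m handwheel '[[0,0,0.02,0,0,0],[0,0,0.05,0,0,0],[0,0,0.08,0,0,0],[0,0,0.11,0,0,0],[0,0,0.125,0,0,0],[0,0,0.13,0,0,0],[0,0,0.13,0,0,0],[0,0,0.13,0,0,0]]'
```

```text
time_s: 5.28
position: [0.5657, -0.24, 0.0505]
tcp_rot: [[0.97, -0.243, -0.0], [-0.243, -0.97, -0.0], [0.0, 0.0, -1.0]]
force: [-0.5, -0.4, -1.3]
opening: 0.152
grasp_force: 30.0
time_s: 5.95
position: [0.565, -0.2394, 0.1796]
tcp_rot: [[0.97, -0.243, -0.002], [-0.243, -0.97, 0.001], [-0.002, -0.001, -1.0]]
force: [-0.5, 0.1, -1.2]
opening: 0.159
grasp_force: 30.0
```

```bash
python3 -m handwheel '[[0.002,0.01,0,0,0,0.01],[0.004,0.035,0,0,0,0.02],[0.006,0.065,0,0,0,0.03],[0.01,0.1,0,0,0,0.04],[0.013,0.135,0,0,0,0.05],[0.015,0.165,0,0,0,0.055],[0.017,0.19,0,0,0,0.06],[0.017,0.2035,0,0,0,0.061]]'
python3 -m handwheel '[[0.003,0.025,0,0,0,0.01],[0.006,0.055,0,0,0,0.02],[0.009,0.09,0,0,0,0.03],[0.012,0.125,0,0,0,0.04],[0.015,0.16,0,0,0,0.05],[0.017,0.185,0,0,0,0.06],[0.017,0.2035,0,0,0,0.061],[0.017,0.2035,0,0,0,0.061]]'
cat > rel.py <<'E'
from h import *
s=bot.read_state();R=s['tcp_rot'];T=np.array(s['position']);print(s['time_s'],T,np.degrees(np.arctan2(R[1][0],R[0][0])),np.round(s['joint_positions'],1))
zf=T[2]-.006-.024
for n in("top","side"):
    D=[];
    for k in range(3):
        im,d=cams.capture(n);D.append(d)
    P=cloud(n,np.median(D,0));cv2.imwrite(f"pics/{n}_{s['time_s']:.1f}.png",im)
    near=np.linalg.norm(P[...,:2]-[.6,.167],axis=-1)<.075
    for nm,m in(("flange",near&(abs(P[...,2]-zf)<.008)),("collar",near&(abs(P[...,2]-.07)<.006))):
        q=P[m]
        if len(q)<20: print(n,nm,len(q));continue
        # robust rim fit: outermost points per angle bin
        c0=q[:,:2].mean(0)
        c,r=cv2.minEnclosingCircle((q[:,:2]*1000).astype(np.float32));print(n,nm,len(q),np.round(c,1),round(r,1),"z",np.median(q[:,2]).round(4))
E
python3 rel.py; ls pics
```

```text
time_s: 6.62
position: [0.5813, -0.0324, 0.1787]
tcp_rot: [[0.993, -0.119, -0.004], [-0.119, -0.993, 0.002], [-0.004, -0.002, -1.0]]
force: [-0.0, 0.2, -0.6]
opening: 0.158
grasp_force: 30.0
time_s: 7.28
position: [0.5987, 0.1709, 0.1791]
tcp_rot: [[1.0, 0.003, -0.002], [0.003, -1.0, 0.001], [-0.002, -0.001, -1.0]]
force: [-0.2, -0.9, -1.2]
opening: 0.162
grasp_force: 30.0
7.2833 [0.59865162 0.17086915 0.17913072] 0.17527568601425575 [ 5.6 34.7 86.   0.1 59.4 95.4]
top flange 235 [597.7 166.8] 49.0 z 0.1489
top collar 243 [595.6 156.2] 58.1 z 0.0699
side flange 421 [600.6 164.4] 51.0 z 0.1489
side collar 518 [599.7 163.9] 61.2 z 0.0689
crop.png
side0.png
side_7.3.png
top0.png
top_7.3.png
```

```bash
python3 -m handwheel '[[0,0,-0.01,0,0,0],[0,0,-0.02,0,0,0],[0,0,-0.032,0,0,0],[0,0,-0.042,0,0,0],[0,0,-0.05,0,0,0],[0,0,-0.053,0,0,0],[0,0,-0.053,0,0,0],[0,0,-0.053,0,0,0]]'
python3 rel.py
python3 - <<'E'
from h import *
im,_=cams.capture("side");j,_=cams.capture("top")
cv2.imwrite("pics/v.png",np.hstack([cv2.resize(im[100:190,190:290],(400,360),interpolation=cv2.INTER_CUBIC),cv2.resize(j[150:230,142:231],(400,360),interpolation=cv2.INTER_CUBIC)]))
E
```

```text
time_s: 8.25
position: [0.5998, 0.1672, 0.1272]
tcp_rot: [[1.0, -0.001, -0.0], [-0.001, -1.0, -0.0], [-0.0, 0.0, -1.0]]
force: [0.2, 0.1, -1.4]
opening: 0.158
grasp_force: 30.0
8.25 [0.59975602 0.1671813  0.12723964] -0.06081839491528103 [ 5.3 38.6 88.1 -0.  53.3 95.4]
top flange 211 [595.9 147.6] 42.5 z 0.0976
top collar 175 [591. 144.] 53.5 z 0.0699
side flange 414 [601.1 165.2] 50.6 z 0.097
side collar 329 [598.9 163.4] 60.4 z 0.069
```

View pics/v.png

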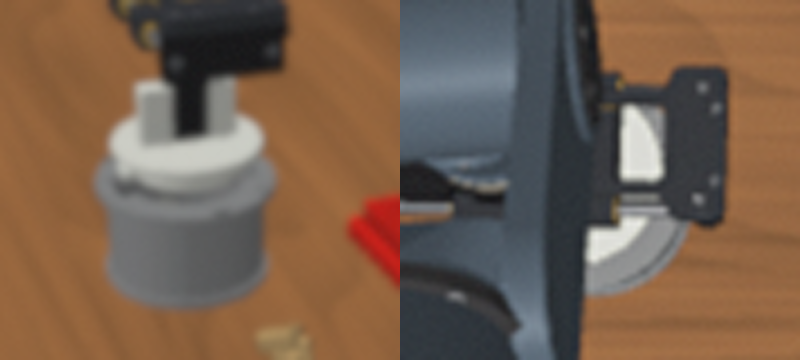

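The side view shows the lid concentric over the pot to about 1 mm (lid rim near (187,150) in the crop). I shift x by -1 mm and lower part of the way, watching the force.

```bash
python3 -m handwheel '[[-0.001,0,0,0,0,0.005],[-0.001,0,-0.003,0,0,0.005],[-0.001,0,-0.005,0,0,0.005],[-0.001,0,-0.007,0,0,0.005],[-0.001,0,-0.009,0,0,0.005],[-0.001,0,-0.011,0,0,0.005],[-0.001,0,-0.012,0,0,0.005],[-0.001,0,-0.012,0,0,0.005]]'
```

```text
time_s: 9.32
position: [0.5985, 0.1671, 0.1151]
tcp_rot: [[1.0, 0.009, -0.001], [0.009, -1.0, -0.0], [-0.001, 0.0, -1.0]]
force: [0.0, 0.3, -1.6]
opening: 0.157
grasp_force: 30.0
```

```bash
python3 -m handwheel '[[0,0,-0.002,0,0,0],[0,0,-0.004,0,0,0],[0,0,-0.006,0,0,0],[0,0,-0.007,0,0,0],[0,0,-0.008,0,0,0],[0,0,-0.0085,0,0,0],[0,0,-0.0085,0,0,0],[0,0,-0.0085,0,0,0]]'; python3 rel.py
```

```text
time_s: 9.98
position: [0.5987, 0.1671, 0.1071]
tcp_rot: [[1.0, 0.009, 0.0], [0.009, -1.0, 0.0], [0.0, -0.0, -1.0]]
force: [0.1, 0.9, -1.8]
opening: 0.158
grasp_force: 30.0
9.9833 [0.5987361  0.16714047 0.10707088] 0.50208705512902 [ 5.3 40.2 88.9  0.  50.9 94.8]
top flange 302 [599.3 155. ] 56.9 z 0.0755
top collar 209 [598.6 154.4] 58.3 z 0.0712
side flange 535 [598.5 163.3] 59.8 z 0.0755
side collar 509 [599.7 164.2] 60.6 z 0.0713
```

```bash
python3 -m handwheel '[[0,0,-0.0005,0,0,0],[0,0,-0.001,0,0,0],[0,0,-0.001,0,0,0],[0,0,-0.001,0,0,0],[0,0,-0.001,0,0,0],[0,0,-0.001,0,0,0],[0,0,-0.001,0,0,0],[0,0,-0.001,0,0,0]]'
```

```text
time_s: 10.95
position: [0.5988, 0.1671, 0.1065]
tcp_rot: [[1.0, 0.009, 0.0], [0.009, -1.0, 0.0], [0.0, -0.0, -1.0]]
force: [-2.3, -0.1, 6.3]
opening: 0.157
grasp_force: 30.0
```

Contact at 8 N, flat on the collar. I ease the push slightly and twist clockwise in two stages.

```bash
python3 -m handwheel '[[0,0,0.0005,0,0,-0.015],[0,0,0.0005,0,0,-0.04],[0,0,0.0005,0,0,-0.07],[0,0,0.0005,0,0,-0.1],[0,0,0.0005,0,0,-0.13],[0,0,0.0005,0,0,-0.155],[0,0,0.0005,0,0,-0.175],[0,0,0.0005,0,0,-0.185]]'
```

```text
time_s: 11.62
position: [0.5992, 0.1671, 0.1065]
tcp_rot: [[0.935, -0.355, 0.001], [-0.355, -0.935, 0.0], [0.001, -0.0, -1.0]]
force: [0.0, 0.8, 1.7]
opening: 0.161
grasp_force: 30.0
```

```bash
python3 -m handwheel '[[0,0,0,0,0,-0.02],[0,0,0,0,0,-0.05],[0,0,0,0,0,-0.08],[0,0,0,0,0,-0.11],[0,0,0,0,0,-0.14],[0,0,0,0,0,-0.165],[0,0,0,0,0,-0.18],[0,0,0,0,0,-0.185]]'
python3 rel.py
python3 - <<'E'
from h import *
im,d=cams.capture("side")
P=cloud("side",d);q=P[(np.linalg.norm(P[...,:2]-[.6,.165],axis=-1)<.05)&(P[...,2]>.088)&(P[...,2]<.114)]
g=P[(np.linalg.norm(P[...,:2]-[.6,.165],axis=-1)<.05)&(P[...,2]>.088)&(P[...,2]<.114)&(im.min(-1)>130)]
e,v=np.linalg.eigh(np.cov(g[:,:2].T));print("white bar dir",len(g),np.degrees(np.arctan2(v[1,1],v[0,1])))
print(bot.read_state()["force"],bot.read_state()["moment"])
cv2.imwrite("pics/v2.png",cv2.resize(im[100:190,190:290],(600,540),interpolation=cv2.INTER_CUBIC))
E
```

```text
time_s: 12.28
position: [0.5991, 0.1671, 0.1065]
tcp_rot: [[0.744, -0.668, 0.001], [-0.668, -0.744, 0.0], [0.001, -0.001, -1.0]]
force: [0.3, -1.1, 2.6]
opening: 0.162
grasp_force: 30.0
12.2833 [0.59906324 0.16714657 0.10654366] -41.92402239045268 [  5.3  40.3  88.9  -0.   50.8 137.2]
top flange 307 [599.8 167.4] 59.0 z 0.0752
top collar 225 [600.3 167.4] 59.0 z 0.0724
side flange 586 [600. 164.] 61.0 z 0.0749
side collar 597 [600. 164.] 61.0 z 0.074
white bar dir 116 139.50676363267758
[1.63505286 0.27623926 0.40998157] [ 0.12292115 -0.09082892 -0.03011596]
```

View pics/v2.png

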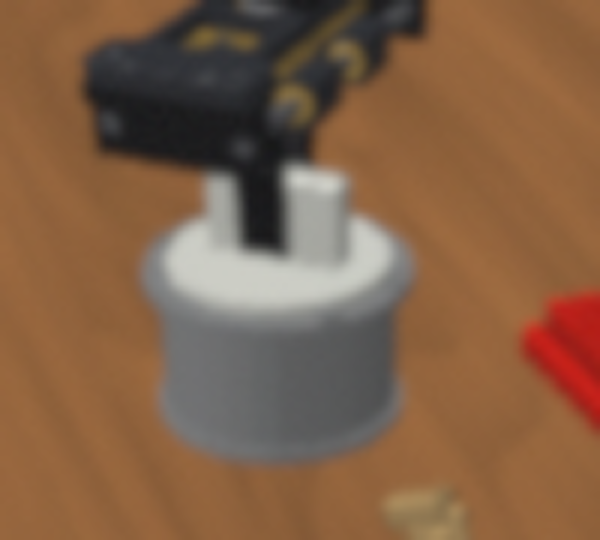

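The lid lies flat and centred, with the bar at about 139.5° (-40.5°), which matches the tool at -41.9°. The knight and tank are untouched. I let it settle, then hand in.

```bash
python3 -m handwheel '[[0,0,0,0,0,0],[0,0,0,0,0,0],[0,0,0,0,0,0],[0,0,0,0,0,0],[0,0,0,0,0,0],[0,0,0,0,0,0],[0,0,0,0,0,0],[0,0,0,0,0,0]]'; python3 -c "
from rig import bot
print(bot.hand_in())"
```

```text
time_s: 13.3
position: [0.5987, 0.1671, 0.1065]
tcp_rot: [[0.744, -0.668, 0.0], [-0.668, -0.744, -0.0], [0.0, -0.0, -1.0]]
force: [1.5, 0.4, 1.1]
opening: 0.156
grasp_force: 30.0
the job is handed in; nothing more can be done
None
```

I handed the job in at 13.3 s: the white lid is flat on the pot's collar, turned about 42° clockwise to the half-way ribs short of the lock, and still gripped at 30 N; the hand-in call returned no verdict.

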